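# Switch the warming plate from full heat to keep-warm

## Robot

A 6-joint arm with a two-finger parallel gripper is mounted at the origin on a cart in front of the work surface, level with it; the furniture and walls round the work are solid. World frame = base frame: x ahead of the robot, y to its left, z up, the work surface at z = 0. Lengths are in m, angles in rad, forces in N, time in s.
With the tool pointing down it reaches from about 0.225 to 0.875 m from the base axis. Payload 3.4 kg.
Tool frame: the origin (TCP) lies at the very end of the fingers, on their centre line; the grasp point (between the pads) lies 19 mm behind it (manip.pinch_z is the distance from the TCP to the grasp point, in m); z points along the fingers, y is the line along which they close (so a half turn about z gives the same grasp; the last joint's range is limited). The gripper opens to 85 mm and grips with 20 to 120 N. Pads are 22 mm wide; open, the fingers measure 114 mm over their backs; the gripper's body (76 mm by 85 mm) begins 54 mm behind the grasp point. The pads swing forward as they close: fully open they stand 13 mm farther back than shut.
Start: joints at [-1.29, 0.276, 1.505, -0, 1.361, -0.121], TCP at [0.225, -0.529, 0.231] pointing down, gripper open.
Joint ranges: [-2.89, 2.89], [-0.75, 2.08], [0.22, 2.7], [-1.18, 4.32], [0.11, 2.71], [-2.7, 2.7]. Speed limits (rad/s): [2.57, 2.57, 3.14, 3.14, 3.14, 3.14].

## Interface

Orientations are given as a unit quaternion [w, x, y, z].
In Python, from rig import manip gives the robot as it stands. The module is installed in compiled form; this text tells all that it offers.
- The arm moves only by the shell command python3 -m jog 'ROWS' [FORCE]. ROWS is JSON, a list of rows, each an object of numbers: "dx", "dy", "dz": the shift along the tool's x, y, z each as a share of 25 cm, from -1 to 1; "ax", "ay", "az": the turn, a rotation vector about the tool's x, y, z each as a share of 90 degrees, from -1 to 1; "grip": the opening, from -1 (shut) to 1 (fully open), so that 0 is half open. A call has 1 to 5 rows; each row is the pose to reach, as a shift and turn from the pose commanded when the call began, along the tool's axes at that moment; what a row does not reach only later rows make up. A row lasts 1/12 s, in which the tool goes at most 41.7 mm and 7.16 degrees, less where a joint would pass 70% of its speed; a pose out of reach is approached as far as the arm can. A call with a number of a shift or a turn outside -1 to 1 is refused whole. A call with a gripper value outside its range is refused whole. The fingers move at their own pace and stop on an object; FORCE is the grip in N (left out, the last holds). Time passes only in rows, so rows that repeat a pose let the fingers close. It gives the time, the measured TCP pose, the force, the opening and the grip force at its end, in the units of the state.
- manip.get_state(): the state, without advancing time (a new reading comes with each control period).
- manip.get_image(name): name is "side" or "top"; returns a dict with "img" (400x640x3 uint8, red, green, blue), "mtx" (3x3 intrinsics, pixels), "world_to_cam" (4x4, takes a point from world to camera coordinates). Camera axes: x right, y down, z forward; pixel columns grow to the right and rows downward; lengths in m; the calibration is good to about 2 mm. A picture is of the moment at which its call begins. There is no depth.
- manip.sign_off(): hands the job in; it is judged then, once.
The state is a dict: "clock": time; "qpos": joint angles; "qd": joint speeds; "effort": joint torques, N m; "position": TCP position; "ee_rot": TCP orientation; "contact_force": force on the tool from outside, world axes, zero at the start; "moment": the same for the moment, N m; "width": finger opening in m; "gripper_force": force on a finger pad.
Only numpy, scipy, OpenCV 4.12 (cv2) and the standard library are available. Lean on these libraries where they do the work, as an engineer would, in place of code of your own. Each camera call takes 0.05 s, during which the arm holds its last target. There are 200 camera calls.

## Task

The boiled eggs are hot enough: switch the warming plate from full heat to keep-warm. Press the green key of its three-key bank fully home so that it stays down and the red key pops up, and leave the white off key unpressed.

Things in the scene. Friction and masses are not known exactly. Their poses are not given: they have to be found in the camera images.
- key_green (a joint): Green keep-warm key, one of three (green, red, white, in varying order) in a row on the front strip of a low fixed steel warming plate, 320 x 250 mm. Value: m of travel straight down, 0 = up (top 61 mm above the worktop), 0.012 = fully down (49 mm). Starts up. Press from above with up to about 5 N; let go before 5 mm it springs back, beyond 7 mm it snaps home and stays down.
- key_red (a joint): Red full-heat key, same shape and travel, but counted upward: 0 = fully down, as it starts (top 49 mm above the worktop), 0.012 m = popped up (61 mm). The keys are interlocked so that exactly one stays down: the mechanism lifts this one as another key is pressed home.
- key_white (a joint): White off key, same shape and travel: 0 = up, 0.012 m = fully down. It starts up and is to stay up.
- green_top (a point): Centre of the flat top of the green key's cap; goes down with it. Caps are 36 mm wide along the row, 44 mm front to back, 50 mm between centres; the deck round them is 46 mm above the worktop. z is up, y along the row, x from the front of the warming plate to its back, where a plate of boiled eggs begins 43 mm behind this point, its rim 69 mm above the worktop.

How it is judged:
By the outcome, as a careful person would: the job done as asked, in the order asked, and still so for the second after the job is handed in, with the robot touching nothing.
It also fails if it takes over 24 s, if anything falls off the work surface, if the arm or the gripper's body presses on something with over 40 N, if the wrist force passes 120 N, or if a joint passes its speed limit or range.

## Working session

There is one attempt and no reset: what is moved stays moved. The work goes in short steps, Python scripts to look and compute and a shell command to move; the robot and the scene stay as the last step left them, time stands still between calls to the robot, and variables do not carry over. Pictures are saved under pics/ and viewed, at most 10 in all, crops included, and the job is handed in when it is done.

```bash
mkdir -p pics; python3 - <<'E'
from rig import manip
import cv2,pickle
d={}
for n in("top","side"):
    d[n]=manip.get_image(n); cv2.imwrite(f"pics/{n}0.png",d[n]["img"][:,:,::-1])
pickle.dump(d,open("d0.pkl","wb"))
s=manip.get_state();print(s["position"],s["ee_rot"],s["clock"],s["width"])
E
```

```text
[ 0.22473462 -0.52877503  0.23055017] [-7.86597077e-04  9.79888350e-01  1.99544982e-01 -5.71426059e-05] 0.1 0.08566817672857925
```

View pics/top0.png

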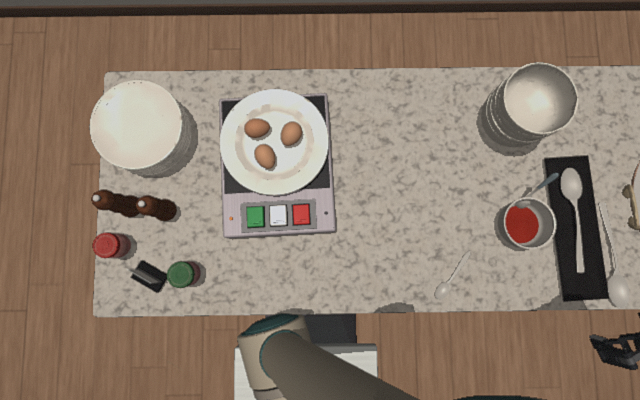

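View pics/side0.png

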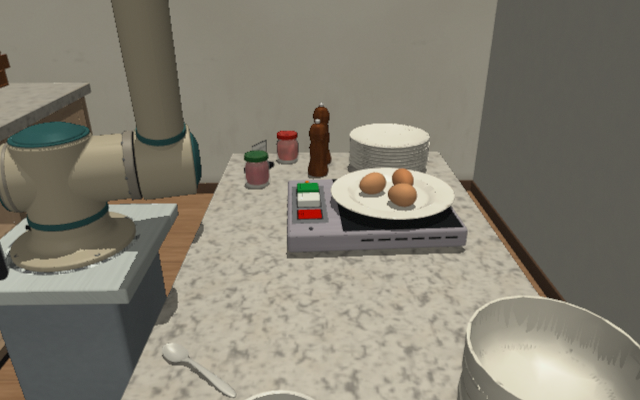

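The top view shows the green key at about (255,216), white at (278,215) and red at (301,214). The eggs plate is behind them (up in the image). Next I'll locate the caps precisely.

```bash
python3 - <<'E'
import pickle,numpy as np,cv2
d=pickle.load(open("d0.pkl","rb"))
def ray(c,u,v,z):
    T=c["world_to_cam"];R=T[:3,:3];o=-R.T@T[:3,3]
    r=R.T@np.linalg.inv(c["mtx"])@[u,v,1];return o+r*(z-o[2])/r[2]
def seg(c,box,f):
    x0,x1,y0,y1=box;i=c["img"][y0:y1,x0:x1].astype(int);m=f(i).astype(np.uint8)
    n,l,s,ce=cv2.connectedComponentsWithStats(m);k=1+s[1:,4].argmax();return ce[k]+[x0,y0],s[k]
G=lambda i:(i[...,1]>i[...,0]+50)&(i[...,1]>i[...,2]+40)
Rd=lambda i:(i[...,0]>i[...,1]+90)
t,s=d["top"],d["side"]
for n,f,z in(("g",G,.061),("r",Rd,.049)):
    for c,b in((t,(235,325,195,235)),(s,(285,330,175,222))):
        p,st=seg(c,b,f);print(n,p,st,ray(c,*p,z))
print("white",ray(t,278,215,.061))
for p in((224,236),(335,233)):print("corner",ray(t,*p,.046))
im=np.hstack([cv2.resize(t["img"][195:240,220:340],(480*3//2-0,270)) ,])
im2=cv2.resize(s["img"][170:235,280:380],(720,468-138))
cv2.imwrite("pics/crop.png",np.vstack([im,im2])[:,:,::-1])
E
```

```text
g [254.72727273 216.18518519] [ 12  12  16  20 297] [0.43797663 0.10440132 0.061     ]
g [307.22459893 187.02139037] [ 12   8  22   9 187] [0.43852841 0.09675946 0.061     ]
r [300.62457338 213.8668942 ] [ 58   9  16  20 293] [0.44269741 0.00535351 0.049     ]
r [309.33168317 213.6980198 ] [ 13  34  24  10 202] [0.44321609 0.00090635 0.049     ]
white [0.43984472 0.05398962 0.061     ]
corner [0.39667536 0.17370801 0.046     ]
corner [ 0.39976459 -0.06956686  0.046     ]
```

View pics/crop.png

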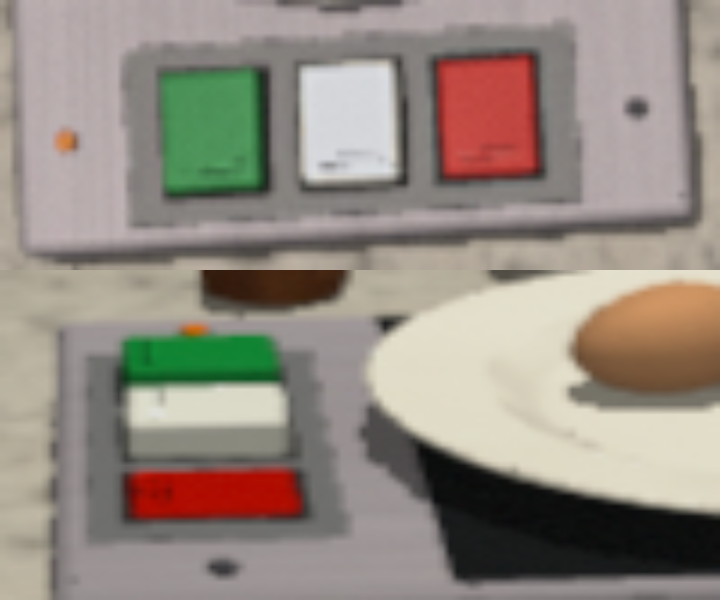

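Both cameras agree: the green top is at about (0.438, 0.102, 0.061), the spacing is 50 mm, and the row is turned by about 2.6°. I'll shut the gripper and move over it.

```bash
python3 -m jog '[{"dx":0.53,"dy":-0.6,"grip":-1},{"dx":0.53,"dy":-0.6,"grip":-1},{"dx":0.53,"dy":-0.6,"grip":-1},{"dx":0.53,"dy":-0.6,"grip":-1},{"dx":0.53,"dy":-0.6,"grip":-1}]' 30
python3 -m jog '[{"dx":0.53,"dy":-0.6,"grip":-1},{"dx":0.53,"dy":-0.6,"grip":-1},{"dx":0.53,"dy":-0.6,"grip":-1},{"dx":0.53,"dy":-0.6,"grip":-1},{"dx":0.53,"dy":-0.6,"grip":-1}]'
python3 -m jog '[{"dx":0.53,"dy":-0.6,"az":0.227,"grip":-1},{"dx":0.53,"dy":-0.6,"az":0.227,"grip":-1},{"dx":0.53,"dy":-0.6,"az":0.227,"grip":-1},{"dx":0.53,"dy":-0.6,"az":0.227,"grip":-1},{"dx":0.53,"dy":-0.6,"az":0.227,"grip":-1}]'
python3 - <<'E'
from rig import manip
from scipy.spatial.transform import Rotation as R
import numpy as np
s=manip.get_state();r=R.from_quat(np.roll(s["ee_rot"],-1))
print(s["clock"],s["width"],r.as_matrix().round(3))
print(r.inv().apply(np.array([.437,.103,.09])-s["position"])/.25)
E
```

```text
0.1 0.08566817672857925 [[ 0.92   0.391 -0.   ]
 [ 0.391 -0.92   0.002]
 [ 0.    -0.002 -1.   ]]
[ 1.7695889  -1.99293138  0.5656764 ]schema error: expected keys dx, dy, dz, ax, ay, az, grip
schema error: expected keys dx, dy, dz, ax, ay, az, grip
schema error: expected keys dx, dy, dz, ax, ay, az, grip
```

All the keys are required in each row.

```bash
python3 -m jog '[{"dx":0.53,"dy":-0.6,"dz":0,"ax":0,"ay":0,"az":0,"grip":-1},{"dx":0.53,"dy":-0.6,"dz":0,"ax":0,"ay":0,"az":0,"grip":-1},{"dx":0.53,"dy":-0.6,"dz":0,"ax":0,"ay":0,"az":0,"grip":-1},{"dx":0.53,"dy":-0.6,"dz":0,"ax":0,"ay":0,"az":0,"grip":-1},{"dx":0.53,"dy":-0.6,"dz":0,"ax":0,"ay":0,"az":0,"grip":-1}]' 30
python3 -m jog '[{"dx":0.53,"dy":-0.6,"dz":0,"ax":0,"ay":0,"az":0,"grip":-1},{"dx":0.53,"dy":-0.6,"dz":0,"ax":0,"ay":0,"az":0,"grip":-1},{"dx":0.53,"dy":-0.6,"dz":0,"ax":0,"ay":0,"az":0,"grip":-1},{"dx":0.53,"dy":-0.6,"dz":0,"ax":0,"ay":0,"az":0,"grip":-1},{"dx":0.53,"dy":-0.6,"dz":0,"ax":0,"ay":0,"az":0,"grip":-1}]'
python3 -m jog '[{"dx":0.53,"dy":-0.6,"dz":0,"ax":0,"ay":0,"az":0.227,"grip":-1},{"dx":0.53,"dy":-0.6,"dz":0,"ax":0,"ay":0,"az":0.227,"grip":-1},{"dx":0.53,"dy":-0.6,"dz":0,"ax":0,"ay":0,"az":0.227,"grip":-1},{"dx":0.53,"dy":-0.6,"dz":0,"ax":0,"ay":0,"az":0.227,"grip":-1},{"dx":0.53,"dy":-0.6,"dz":0,"ax":0,"ay":0,"az":0.227,"grip":-1}]'
cat >w.py <<'E'
from rig import manip
from scipy.spatial.transform import Rotation as R
import numpy as np
s=manip.get_state();r=R.from_quat(np.roll(s["ee_rot"],-1))
print(s["clock"],s["width"],s["position"],s["contact_force"],r.as_matrix().round(3))
print(r.inv().apply(np.array([.437,.103,.09])-s["position"])/.25)
E
python3 w.py
```

```text
clock: 0.52
position: [0.2881, -0.3361, 0.2308]
ee_rot: [-0.001, 0.98, 0.199, 0.0]
contact_force: [0.7, 0.8, -1.5]
width: 0.0255
gripper_force: 0.0
clock: 0.93
position: [0.3512, -0.1466, 0.2311]
ee_rot: [-0.001, 0.98, 0.2, 0.0]
contact_force: [1.5, -0.8, -0.3]
width: 0.0
gripper_force: 0.0
clock: 1.35
position: [0.4087, 0.0238, 0.2312]
ee_rot: [0.0, 1.0, 0.021, 0.0]
contact_force: [1.5, 0.5, -0.8]
width: -0.0001
gripper_force: 0.0
1.35 -6.399152069488385e-05 [0.40874175 0.02378345 0.2312248 ] [ 1.51237978  0.50452253 -0.81319894] [[ 0.999  0.042  0.   ]
 [ 0.042 -0.999 -0.   ]
 [ 0.     0.    -1.   ]]
[ 0.12619415 -0.31203081  0.56480399]
```

```bash
python3 -m jog '[{"dx":0.12,"dy":-0.3,"dz":0,"ax":0,"ay":0,"az":0,"grip":-1},{"dx":0.12,"dy":-0.3,"dz":0,"ax":0,"ay":0,"az":0,"grip":-1},{"dx":0.12,"dy":-0.3,"dz":0.5,"ax":0,"ay":0,"az":0,"grip":-1},{"dx":0.12,"dy":-0.3,"dz":0.5,"ax":0,"ay":0,"az":0,"grip":-1},{"dx":0.12,"dy":-0.3,"dz":0.5,"ax":0,"ay":0,"az":0,"grip":-1}]'
python3 -m jog '[{"dx":0,"dy":0,"dz":0,"ax":0,"ay":0,"az":0,"grip":-1},{"dx":0,"dy":0,"dz":0,"ax":0,"ay":0,"az":0,"grip":-1}]'
python3 w.py
python3 -c "
from rig import manip
import cv2,numpy as np
a=manip.get_image('top')['img'][180:250,200:360];b=manip.get_image('side')['img'][130:235,260:420]
cv2.imwrite('pics/near.png',np.vstack([cv2.resize(a,(560,245)),cv2.resize(b,(500,330))[:, :500] if 0 else cv2.resize(b,(560,350))])[:,:,::-1])"
```

```text
clock: 1.77
position: [0.4358, 0.0996, 0.1053]
ee_rot: [0.0, 1.0, 0.024, 0.001]
contact_force: [1.0, -0.4, 0.3]
width: 0.0
gripper_force: 0.0
clock: 1.93
position: [0.4335, 0.0983, 0.1049]
ee_rot: [0.0, 1.0, 0.023, -0.003]
contact_force: [0.5, -0.5, 0.0]
width: -0.0001
gripper_force: 0.0
1.9333 -0.00014503683232035546 [0.43347751 0.09834884 0.10494303] [ 0.49404486 -0.50006967  0.00899213] [[ 0.999  0.045 -0.006]
 [ 0.045 -0.999 -0.   ]
 [-0.006  0.    -1.   ]]
[ 0.01527348 -0.01795774  0.0596792 ]
```

View pics/near.png

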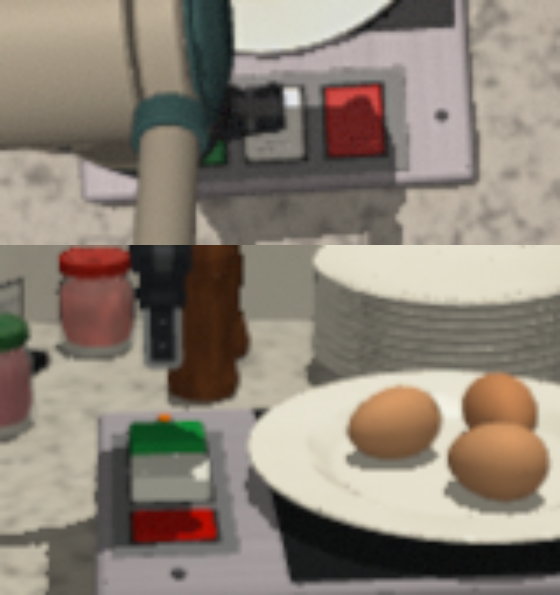

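The side view shows the shut fingers above the green key (tip at about (163,365) in the crop). I'll shift about 4 mm and go down to just above the cap.

```bash
python3 -m jog '[{"dx":0.014,"dy":-0.018,"dz":0.07,"ax":0,"ay":0,"az":0,"grip":-1},{"dx":0.014,"dy":-0.018,"dz":0.12,"ax":0,"ay":0,"az":0,"grip":-1},{"dx":0.014,"dy":-0.018,"dz":0.15,"ax":0,"ay":0,"az":0,"grip":-1},{"dx":0.014,"dy":-0.018,"dz":0.16,"ax":0,"ay":0,"az":0,"grip":-1},{"dx":0.014,"dy":-0.018,"dz":0.16,"ax":0,"ay":0,"az":0,"grip":-1}]'; python3 w.py
```

```text
clock: 2.45
position: [0.4396, 0.1029, 0.0673]
ee_rot: [-0.0, 1.0, 0.022, 0.001]
contact_force: [-0.3, 0.5, 0.5]
width: -0.0002
gripper_force: 0.0
2.45 -0.00018254078081283854 [0.4396317  0.10289331 0.06732172] [-0.30601192  0.48265199  0.48917299] [[ 0.999  0.045  0.002]
 [ 0.045 -0.999  0.   ]
 [ 0.002  0.    -1.   ]]
[-0.01031185 -0.00089484 -0.09073441]
```

```bash
python3 -m jog '[{"dx":-0.008,"dy":0,"dz":0.02,"ax":0,"ay":0,"az":0,"grip":-1},{"dx":-0.008,"dy":0,"dz":0.035,"ax":0,"ay":0,"az":0,"grip":-1},{"dx":-0.008,"dy":0,"dz":0.05,"ax":0,"ay":0,"az":0,"grip":-1},{"dx":-0.008,"dy":0,"dz":0.06,"ax":0,"ay":0,"az":0,"grip":-1},{"dx":-0.008,"dy":0,"dz":0.066,"ax":0,"ay":0,"az":0,"grip":-1}]'; python3 -m jog '[{"dx":0,"dy":0,"dz":0.004,"ax":0,"ay":0,"az":0,"grip":-1},{"dx":0,"dy":0,"dz":0.008,"ax":0,"ay":0,"az":0,"grip":-1},{"dx":0,"dy":0,"dz":0.008,"ax":0,"ay":0,"az":0,"grip":-1}]'
```

```text
clock: 2.87
position: [0.4362, 0.1029, 0.0493]
ee_rot: [0.0, 1.0, 0.023, -0.001]
contact_force: [-0.7, 0.3, 0.6]
width: -0.0001
gripper_force: 0.0
clock: 3.12
position: [0.4362, 0.1029, 0.0489]
ee_rot: [0.0, 1.0, 0.023, -0.0]
contact_force: [-4.0, -0.1, 14.6]
width: 0.0002
gripper_force: 7.2
```

The key is bottomed at 48.9 mm with 15 N, so it is home. I'll retract straight up and then aside, and check.

```bash
python3 -m jog '[{"dx":0,"dy":0,"dz":-0.08,"ax":0,"ay":0,"az":0,"grip":-1},{"dx":0,"dy":0,"dz":-0.24,"ax":0,"ay":0,"az":0,"grip":-1},{"dx":0,"dy":0,"dz":-0.4,"ax":0,"ay":0,"az":0,"grip":-1},{"dx":0,"dy":0,"dz":-0.56,"ax":0,"ay":0,"az":0,"grip":-1},{"dx":0,"dy":0,"dz":-0.7,"ax":0,"ay":0,"az":0,"grip":-1}]'
python3 -m jog '[{"dx":0,"dy":0.7,"dz":0,"ax":0,"ay":0,"az":0,"grip":-1},{"dx":0,"dy":0.7,"dz":0,"ax":0,"ay":0,"az":0,"grip":-1},{"dx":0,"dy":0.7,"dz":0,"ax":0,"ay":0,"az":0,"grip":-1},{"dx":0,"dy":0.7,"dz":0,"ax":0,"ay":0,"az":0,"grip":-1},{"dx":0,"dy":0.7,"dz":0,"ax":0,"ay":0,"az":0,"grip":-1}]'
python3 -c "
from rig import manip
import cv2,numpy as np
a=manip.get_image('top')['img'][180:250,200:360];b=manip.get_image('side')['img'][130:235,260:420]
cv2.imwrite('pics/after.png',np.vstack([cv2.resize(a,(560,245)),cv2.resize(b,(560,350))])[:,:,::-1])"
```

```text
clock: 3.53
position: [0.4366, 0.103, 0.2251]
ee_rot: [-0.0, 1.0, 0.023, 0.001]
contact_force: [1.1, 0.6, -0.2]
width: 0.0001
gripper_force: 0.0
clock: 3.95
position: [0.4449, -0.0774, 0.2227]
ee_rot: [0.002, 1.0, 0.02, 0.0]
contact_force: [0.2, 0.1, 0.1]
width: -0.0002
gripper_force: 0.0
```

View pics/after.png

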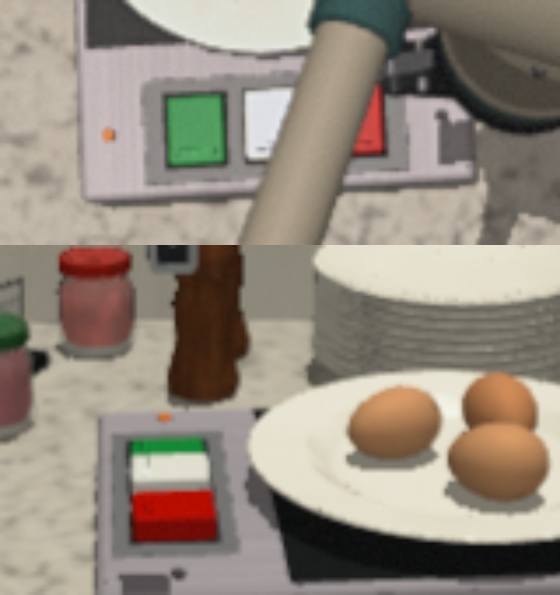

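The side crop shows the red key popped up with its side face visible at about (175,525). Green is low, partly hidden behind white (170,445), and white is still up.

```bash
python3 -m jog '[{"dx":0,"dy":0,"dz":0,"ax":0,"ay":0,"az":0,"grip":-1},{"dx":0,"dy":0,"dz":0,"ax":0,"ay":0,"az":0,"grip":-1}]'; python3 -c "
from rig import manip
print(manip.sign_off())"
```

```text
clock: 4.22
position: [0.4442, -0.0704, 0.2225]
ee_rot: [-0.001, 1.0, 0.023, -0.0]
contact_force: [0.9, 0.3, 0.8]
width: -0.0002
gripper_force: 0.0
the job is handed in; nothing more can be done
None
```

The warming plate is on keep-warm: the green key is down and stayed down, the red key has popped up, the white key is untouched, and I handed the job in at about 4.2 s with the arm clear; the hand-in returned no verdict.

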